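# Lock a quarter-turn pin in its spring catch

## Robot

A 6-joint arm with a two-finger parallel gripper is mounted at the origin on a cart in front of the work surface, level with it; the furniture and walls round the work are solid. World frame = base frame: x ahead of the robot, y to its left, z up, the work surface at z = 0. Lengths are in m, angles in rad, forces in N, time in s.
With the tool pointing down it reaches from about 0.4 to 0.825 m from the base axis. Payload 7 kg.
Tool frame: the origin (TCP) lies at the very end of the fingers, on their centre line; the grasp point (between the pads) lies 19 mm behind it (arm.grip_point_offset is the distance from the TCP to the grasp point, in m); z points along the fingers, y is the line along which they close (so a half turn about z gives the same grasp; the last joint's range is limited). The gripper opens to 88 mm and grips with 3 to 60 N. Pads are 19 mm wide; open, the fingers measure 130 mm over their backs; the gripper's body (78 mm by 193 mm) begins 47 mm behind the grasp point.
Start: joints at [-1.014, 0.359, 0.012, 0, -1.224, -0.288], TCP at [0.179, -0.651, 0.227] pointing down, gripper open.
Joint ranges: [-3.07, 3.07], [-1.43, 2.12], [-1.02, 1.25], [-3.03, 1.67], [-3.05, -0], [-3.03, 3.03]. Speed limits (rad/s): [2.39, 2.39, 3.01, 3.14, 3.14, 3.14].

## Interface

Orientations are given as [roll, pitch, yaw] about the fixed x, y, z axes, in that order (R = Rz(yaw) Ry(pitch) Rx(roll)).
In Python, from station import arm, cams gives the robot as it stands.
- The arm moves only by the shell command python3 -m handwheel 'ROWS' [FORCE]. ROWS is JSON, a list that holds one entry, the list of rows, each a list of 7 numbers: the shift along the tool's x, y, z normalised to -1 to 1, where 1 is 0.08 m, then the turn, a rotation vector about the tool's x, y, z normalised to -1 to 1, where 1 is 0.5 rad, then the closure in counts, from 0 (fully open) to 255 (shut). In form: [[[x, y, z, wx, wy, wz, hand], ...]]. A call has 1 to 5 rows; each row is the pose to reach, as a shift and turn from the pose commanded when the call began, along the tool's axes at that moment; what a row does not reach only later rows make up. A row lasts 1/8 s, in which the tool goes at most 62.5 mm and 10.7 degrees, less where a joint would pass 70% of its speed; a pose out of reach is approached as far as the arm can. A call with a number of a shift or a turn outside -1 to 1 is refused whole. A call with a gripper value outside its range is refused whole. The fingers move at their own pace and stop on an object; FORCE is the grip in N (left out, the last holds). Time passes only in rows, so rows that repeat a pose let the fingers close. It gives the time, the measured TCP pose, the force, the opening and the grip force at its end, in the units of the state.
- arm.get_state(): the state, without advancing time (a new reading comes with each control period).
- cams.grab_frame(name): name is "scene" or "top" or "wrist"; returns the picture (420x560x3 uint8, blue, green, red); there is no depth.
- cams.camera_info(name): a dict with "camera_matrix" (3x3 intrinsics, pixels), "dist_coeffs" ([k1, k2, p1, p2, k3] as OpenCV has them; the pictures are not rectified), "R" (3x3) and "t" (3): a world point X has camera coordinates R X + t; the wrist camera has in their place "hand_eye" (4x4, takes a point from camera to tool coordinates, whose origin is the TCP and whose axes are the flange's). Camera axes: x right, y down, z forward; pixel columns grow to the right and rows downward; lengths in m; the calibration is good to about 2 mm. A picture is of the moment at which its call begins: read the wrist's pose just before it. camera_info takes no time and is no camera call.
- arm.job_done(): hands the job in; it is judged then, once.
The state is a dict: "t": time; "q": joint angles; "qd": joint speeds; "joint_efforts": joint torques, N m; "eef_pos": TCP position; "ee_rot": TCP orientation; "force": force on the tool from outside, world axes, zero at the start; "moment": the same for the moment, N m; "width": finger opening in m; "gripper_force": force on a finger pad.
Only numpy, scipy, OpenCV 4.12 (cv2) and the standard library are available. Lean on these libraries where they do the work, as an engineer would, in place of code of your own. Each camera call takes 0.05 s, during which the arm holds its last target. There are 200 camera calls.

## Task

Take the quarter-turn pin with the orange grip from its grey stand, pass its T-head down through the slot of the lock in the blue housing, press it gently against the spring and turn it a quarter turn clockwise (seen from above) to the stop, then ease off so that the spring lifts it into its catch. Leave the pin locked, upright and let go of, never force it hard against the lock, and do not disturb the other things on the worktop.

Things in the scene. Friction and masses are not known exactly. Their poses are not given: they have to be found in the camera images.
- pin_stand: Grey stand fixed to the worktop, foot 84 x 64 mm, block 60 (x) x 40 (y) mm, 30 mm high. Origin at the centre of its underside. The pin stands in its pocket, 35.5 (x) x 13.5 (y) mm, floor 8 mm above the worktop; lift the pin 25 mm to clear it.
- lock_housing: Blue square housing, 94 x 94 mm on a dark foot of 130 x 96 mm, rim 80 mm above the worktop, fixed. Origin at the centre of its underside, z up, x along the lock's slot, y the locked direction of the cross bar. In its well (58 x 58 mm) sits an aluminium lock core, centred and square to the axes.
- well_rim (a point): Centre of the well at rim height, axes as the housing. The core's height is not measured: its top (a 14 mm cover plate with a slot 35 (x) x 14 (y) mm through its centre) was set anywhere from 2 to 20 mm below the rim, and stays there. Under the slot is a spring plunger: going down, the pin's lower end meets it 19 mm below the core's top, the bar still in the slot.
- white_mark (a point): White mark on the rim, 38 mm from the centre along -x (another at +x): slot direction. Spring: 4 N at first touch, 1.2 N more per mm. 3 mm past first touch the bar is under the cover plate, but upper ribs 3.5 mm high still bar the turn; it is free to turn from 6.5 mm (12 N) to 10.5 mm (16.5 N); deeper, lower ribs bar it.
- red_mark (a point): Red mark on the rim, 38 mm from the centre along -y (another at +y): locked direction. Turning clockwise from above, fixed stops end the turn 0 to 7 degrees past 90; the other way is blocked. When the pin is eased off there, the spring lifts the bar 3.5 to 7.5 mm into the catch, against the plate's underside, and holds it. Elsewhere it stays unlocked.
- pillow_block: aluminium pillow block with a bore, 20 x 54 x 34 mm, bystander; origin at the centre of its underside.
- oiler: white oil bottle with a red spout, 43 dia x 118 mm, bystander; origin at the centre of its underside.
- gear: white gear wheel, 48 dia x 18 mm, bystander; origin at the centre of its underside.
- bush: brass flanged bushing, 34 dia x 28 mm, bystander; origin at the centre of its underside.
- bearing: steel ball bearing, 35 dia x 11 mm, bystander; origin at the centre of its underside.
- driver: small screwdriver with an orange handle, 23 x 164 x 26 mm, bystander; origin at the centre of its underside.
- pin_grip (a point): Centre of the orange flat grip, 44 (x) x 14 (y) x 34 (z) mm, of the loose steel locking pin; pinch it across y. z up along the pin, x along grip and cross bar. Below: 11 mm shank, ending in the T-head, a cross bar 30 (x) x 11 (y) x 8 (z) mm. The pin's lower end is 80 mm below this point. 0.1 to 0.15 kg. It begins upright in the stand.
- lock_pin: The same locking pin, origin at the centre of its lower end.
There are look-alikes about, which are no part of the job. What is meant by the lock_pin is not pink, and is the larger of those in its own colour.

How it is judged:
On the way:
1. the T-head has gone into the slot, bar along the slot (horizontal distance between pin_grip and lock_housing below 0.006 m and angle between the x axis of pin_grip and the x axis of lock_housing, either way round below 0.2 rad and z of pin_grip in the frame of lock_housing below 0.138 m), for 0.1 s.
At the end, for the whole second after the job is handed in: Pin let go of, T-head under the cover plate (grip centre under 138 mm above the housing's underside), cross bar within 0.15 rad of the housing's y axis, grip centre within 8 mm of the housing's axis, pin tilted less than 0.12 rad and at rest (horizontal distance between pin_grip and lock_housing below 0.008 m and angle between the x axis of pin_grip and the y axis of lock_housing, either way round below 0.15 rad and z of pin_grip in the frame of lock_housing below 0.138 m and angle between pin_grip's own z axis and vertical below 0.12 rad and linear speed of lock_pin below 0.02 m/s); the robot touches nothing.
It fails at once if the pin is forced against the lock or housing with more than 40 N (contact force between lock_pin and lock_housing above 40 N).
It fails at once if the fingers or arm press on the housing with more than 25 N (contact force between any of the fingers, the arm and lock_housing above 25 N).
It fails at once if a bystander (pillow block, oil bottle, gear, bushing, ball bearing, screwdriver) is moved more than 25 mm (distance of any of pillow_block, oiler, gear, bush, bearing, driver from where it was at the start of the episode above 0.025 m).
It also fails if it takes over 64 s, if anything falls off the work surface, if the arm or the gripper's body presses on something with over 40 N, if the wrist force passes 120 N, or if a joint passes its speed limit or range.

## Working session

There is one attempt and no reset: what is moved stays moved. The work goes in short steps, Python scripts to look and compute and a shell command to move; the robot and the scene stay as the last step left them, time stands still between calls to the robot, and variables do not carry over. Pictures are saved under pics/ and viewed, at most 10 in all, crops included, and the job is handed in when it is done.

```bash
mkdir -p pics; ls; python3 - <<'E'
from station import arm,cams
import cv2,numpy as np
s=arm.get_state();print({k:np.round(v,3) for k,v in s.items()})
for n in("scene","top"):
    cv2.imwrite(f"pics/{n}0.png",cams.grab_frame(n)); print(n,cams.camera_info(n))
print(cams.camera_info("wrist"))
E
```

```text
pics
{'t': np.float64(0.0), 'q': array([-1.014,  0.359,  0.011, -0.   , -1.224, -0.288]), 'qd': array([ 0.002, -0.   ,  0.   , -0.001, -0.   , -0.   ]), 'joint_efforts': array([-1.0000e-03, -5.8272e+01,  2.9306e+01,  6.9970e+00,  7.0000e-03,
       -0.0000e+00]), 'eef_pos': array([ 0.179, -0.65 ,  0.226]), 'ee_rot': array([ 3.14 , -0.   , -2.873]), 'force': array([-0.34 ,  0.52 , -0.847]), 'moment': array([ 0.053,  0.023, -0.024]), 'gripper_force': np.float64(0.0), 'width': np.float64(0.088)}
scene {'camera_matrix': array([[428.13868526,   0.        , 285.95279505],
       [  0.        , 428.13868526, 202.2407308 ],
       [  0.        ,   0.        ,   1.        ]]), 'dist_coeffs': array([0.04085185, 0.        , 0.        , 0.        , 0.        ]), 'R': array([[ 0.86162732, -0.50754065, -0.00092084],
       [-0.30315514, -0.51319508, -0.80294942],
       [ 0.4070569 ,  0.69212231, -0.59604646]]), 't': array([-0.41359686,  0.30279808,  0.61262193])}
top {'camera_matrix': array([[397.39394665,   0.        , 272.15359541],
       [  0.        , 397.39394665, 205.35950851],
       [  0
[... 237 characters left out ...]
.20162607, -0.01511036, -0.97934601]]), 't': array([0.14859377, 0.57533957, 0.81172776])}
{'camera_matrix': array([[341.04801781,   0.        , 279.41079659],
       [  0.        , 341.04801781, 218.30480562],
       [  0.        ,   0.        ,   1.        ]]), 'dist_coeffs': array([0.00899996, 0.        , 0.        , 0.        , 0.        ]), 'hand_eye': array([[ 9.44767234e-04, -9.53321311e-01, -3.01956265e-01,
         8.31766696e-02],
       [ 9.99999520e-01,  9.78992516e-04,  3.79934224e-05,
         3.02149385e-04],
       [ 2.59392984e-04, -3.01956156e-01,  9.53321778e-01,
        -1.57553718e-01],
       [ 0.00000000e+00,  0.00000000e+00,  0.00000000e+00,
         1.00000000e+00]])}
```

View pics/scene0.png

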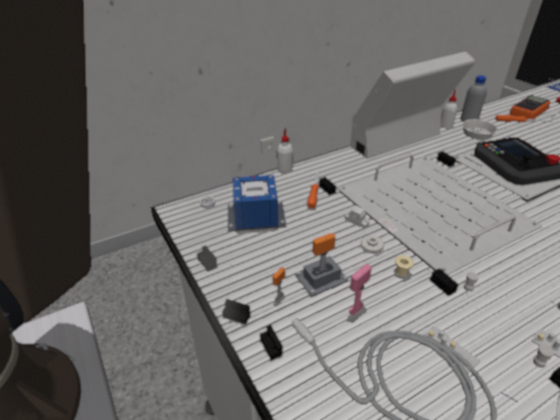

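View pics/top0.png

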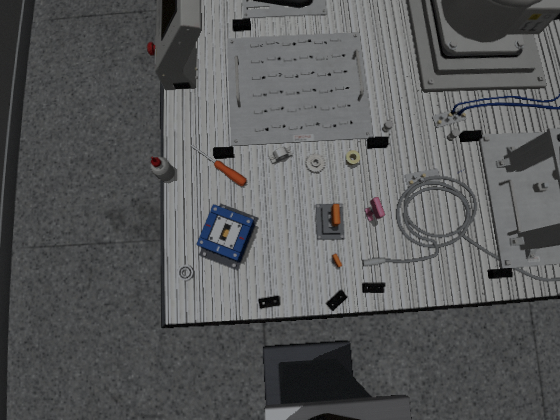

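The views show the pin with the large orange grip in the stand at top (336,214), scene (323,243). The housing is at top (228,233), scene (257,203). The look-alikes are pink at (375,209) and small orange at (336,260).

```bash
cat > h.py <<'E'
from station import arm,cams
import cv2,numpy as np
from scipy.spatial.transform import Rotation as Ro
def cam(n,s=None):
    i=cams.camera_info(n);K,d=i["camera_matrix"],i["dist_coeffs"]
    if n=="wrist":
        H=i["hand_eye"];T=Ro.from_euler('xyz',s["ee_rot"]).as_matrix()
        R=T@H[:3,:3];c=T@H[:3,3]+s["eef_pos"]
    else: R=i["R"].T;c=-R@i["t"]
    return K,d,R,c
def plane(C,px,z):
    K,d,R,c=C;p=cv2.undistortPoints(np.float64(px).reshape(-1,1,2),K,d).reshape(-1,2)
    v=np.c_[p,np.ones(len(p))]@R.T
    return c+v*((z-c[2])/v[:,2])[:,None]
def tri(Ca,pa,Cb,pb):
    r=[]
    for (K,d,R,c),p in((Ca,pa),(Cb,pb)):
        u=cv2.undistortPoints(np.float64([[p]]),K,d).ravel();v=R@[*u,1];r.append((c,v/np.linalg.norm(v)))
    A=[np.eye(3)-np.outer(v,v) for c,v in r];x=np.linalg.solve(A[0]+A[1],A[0]@r[0][0]+A[1]@r[1][0])
    return x,[np.linalg.norm(a@(x-c)) for a,(c,v) in zip(A,r)]
def proj(C,X):
    K,d,R,c=C;return cv2.projectPoints(np.float64(X).reshape(-1,1,3),cv2.Rodrigues(R.T)[0],-R.T@c,K,d)[0].reshape(-1,2)
def blobs(im,lo,hi,mn=20):
    m=cv2.inRange(cv2.cvtColor(im,cv2.COLOR_BGR2HSV),lo,hi)
    n,_,st,ce=cv2.connectedComponentsWithStats(m)
    return m,[(ce[i].round(1),st[i]) for i in range(1,n) if st[i][4]>=mn]
E
python3 - <<'E'
from h import *
S,T=cv2.imread("pics/scene0.png"),cv2.imread("pics/top0.png");CS,CT=cam("scene"),cam("top")
for n,im in(("s",S),("t",T)):
    for c,lo,hi in(("or",(3,170,90),(15,255,255)),("bl",(105,120,50),(125,255,255))):
        print(n,c,[(list(a),b.tolist()) for a,b in blobs(im,lo,hi)[1]])
print("pin tri",tri(CS,(323,243),CT,(336,214)))
print(plane(CT,[(336,214)],.1),plane(CT,[(228,233)],.08))
c=[cv2.resize(T[190:290,190:390],None,fx=4,fy=4,interpolation=2)]
cv2.imwrite("pics/topc.png",c[0])
E
```

```text
s or [([np.float64(522.8), np.float64(113.1)], [497, 102, 52, 19, 405]), ([np.float64(312.5), np.float64(196.6)], [308, 185, 9, 22, 123]), ([np.float64(323.3), np.float64(244.0)], [314, 234, 20, 20, 286]), ([np.float64(278.4), np.float64(276.2)], [274, 269, 10, 15, 99])]
s bl [([np.float64(480.2), np.float64(79.1)], [476, 76, 9, 7, 54]), ([np.float64(241.1), np.float64(180.8)], [233, 177, 20, 10, 88]), ([np.float64(265.4), np.float64(179.2)], [255, 176, 19, 9, 86]), ([np.float64(256.0), np.float64(210.3)], [234, 187, 44, 41, 1354])]
t or [([np.float64(230.2), np.float64(172.8)], [215, 161, 31, 24, 258]), ([np.float64(335.9), np.float64(213.5)], [333, 204, 7, 20, 112]), ([np.float64(336.7), np.float64(260.0)], [333, 254, 8, 13, 46])]
t bl [([np.float64(541.4), np.float64(99.3)], [522, 94, 38, 8, 51]), ([np.float64(489.0), np.float64(99.0)], [455, 96, 66, 11, 83]), ([np.float64(513.1), np.float64(105.0)], [464, 103, 96, 6, 191]), ([np.float64(224.8), np.float64(232.1)], [197, 205, 56, 55, 1082])]
pin tri (array([ 0.54849012, -0.0181266 ,  0.0909543 ]), [np.float64(0.0016464345383708319), np.float64(0.001646434538370945)])
[[ 0.54843866 -0.01726662  0.1       ]] [[0.52512089 0.21028548 0.08      ]]
```

View pics/topc.png

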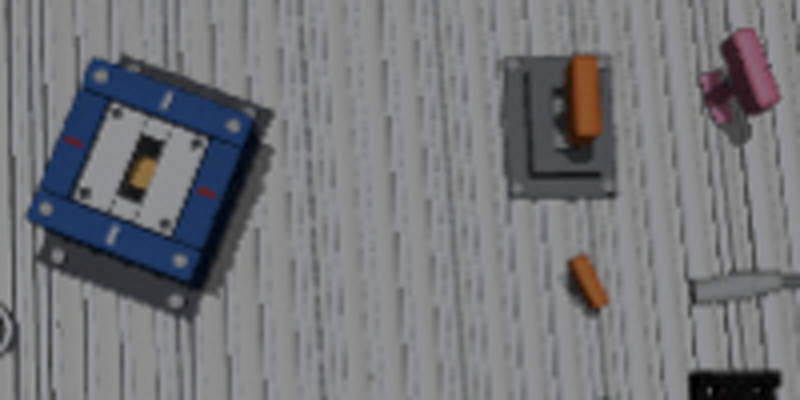

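```bash
python3 - <<'E'
from h import *
T=cv2.imread("pics/top0.png");CT=cam("top")
q=lambda a:np.array(a)/4+190-.4
w=plane(CT,q([(167,99),(112,234)]),.08);r=plane(CT,q([(74,142),(206,192)]),.08)
print(w,r,w.mean(0),r.mean(0),np.linalg.norm(w[0]-w[1]),np.linalg.norm(r[0]-r[1]))
d=w[0]-w[1];e=r[0]-r[1];print("yaw",np.arctan2(d[1],d[0]),np.arctan2(e[1],e[0])-np.pi/2)
m,_=blobs(T[195:235,320:350],(3,170,90),(15,255,255))
ys,xs=np.nonzero(m);P=plane(CT,np.c_[xs+320,ys+195],.1);v=np.linalg.svd(P[:,:2]-P[:,:2].mean(0))[2][0]
print("pin",P.mean(0),np.arctan2(v[1],v[0]))
k=plane(CT,q([(503,57),(612,57),(616,196),(510,196)]),.006);print("stand",k.mean(0),k)
E
```

```text
[[0.56460881 0.20160156 0.08      ]
 [0.49459469 0.23331559 0.08      ]] [[0.54444483 0.25175327 0.08      ]
 [0.51375104 0.18316009 0.08      ]] [0.52960175 0.21745858 0.08      ] [0.52909794 0.21745668 0.08      ] 0.07686192780378794 0.07514741667803468
yaw -0.4253178161477634 -0.4207528496625028
pin [ 0.54960798 -0.01726338  0.1       ] 3.1246547640724107
stand [ 0.54906648 -0.01777241  0.006     ] [[ 0.59162088  0.01201089  0.006     ]
 [ 0.58778589 -0.05163545  0.006     ]
 [ 0.50652935 -0.04614706  0.006     ]
 [ 0.5103298   0.01468199  0.006     ]]
```

```bash
cat > plan.py <<'E'
# print the tool-frame rows that lead from the present pose to (x,y,z,yaw) in n calls
import sys
from h import *
x,y,z,yaw,n=map(float,sys.argv[1:6]);n=int(n);s=arm.get_state()
p0,y0=s["eef_pos"],s["ee_rot"][2];R=Ro.from_euler('xyz',s["ee_rot"])
dy=yaw-y0
for k in range(1,n+1):
    Rn=Ro.from_euler('xyz',[np.pi,0,y0+dy*k/n]);pn=p0+(np.array([x,y,z])-p0)*k/n
    pk=p0+(np.array([x,y,z])-p0)*(k-1)/n
    print(np.round(R.inv().apply(pn-pk)/.08,3),np.round((R.inv()*Rn).as_rotvec()/.5,3));R=Rn
print("now",np.round(p0,4),np.round(s["ee_rot"],3),"F",np.round(s["force"],1),"w",s["width"].round(4),"t",s["t"])
E
python3 plan.py .549 -.0175 .2 -.04 8
```

```text
[-0.82   0.8    0.041] [ 0.003  0.    -0.708]
[-1.046  0.466  0.04 ] [ 0.     0.    -0.708]
[-1.143  0.074  0.04 ] [ 0.     0.    -0.708]
[-1.098 -0.327  0.04 ] [ 0.     0.    -0.708]
[-0.916 -0.687  0.04 ] [ 0.     0.    -0.708]
[-0.621 -0.962  0.04 ] [ 0.     0.    -0.708]
[-0.249 -1.118  0.04 ] [ 0.     0.    -0.708]
[ 0.154 -1.135  0.04 ] [ 0.     0.    -0.708]Traceback (most recent call last):
  File "plan.py", line 11, in <module>
    print("now",np.round(p0,4),np.round(s["ee_rot"],3),"F",np.round(s["force"],1),"w",s["width"].round(4),"t",s["t"])
                                                                                      ^^^^^^^^^^^^^^^^
AttributeError: 'float' object has no attribute 'round'
```

```bash
sed -i 's/s\["width"\].round(4)/round(float(s["width"]),4)/' plan.py
python3 -m handwheel '[[[-0.82,0.8,0,0,0,-0.708,0],[-0.82,0.8,0,0,0,-0.708,0]]]'
python3 -m handwheel '[[[-1,0.45,0,0,0,-0.708,0],[-1,0.45,0,0,0,-0.708,0]]]'
python3 plan.py .549 -.0175 .2 -.04 7
```

```text
t: 0.35
eef_pos: [0.226, -0.5697, 0.226]
ee_rot: [3.14, 0.0, -2.513]
force: [0.9, -0.2, 0.0]
width: 0.0873
gripper_force: 0.0
t: 0.6
eef_pos: [0.2703, -0.4934, 0.2265]
ee_rot: [3.141, 0.001, -2.158]
force: [-0.0, -0.6, -0.4]
width: 0.0873
gripper_force: 0.0
[-0.983  0.056  0.048] [ 0.     0.001 -0.605]
[-0.955 -0.239  0.047] [ 0.     0.    -0.605]
[-0.841 -0.513  0.047] [ 0.     0.    -0.605]
[-0.649 -0.74   0.047] [ 0.     0.    -0.605]
[-0.399 -0.9    0.047] [-0.     0.    -0.605]
[-0.113 -0.978  0.047] [ 0.     0.    -0.605]
[ 0.183 -0.968  0.047] [-0.     0.    -0.605]
now [ 0.2703 -0.4934  0.2265] [ 3.141e+00  1.000e-03 -2.158e+00] F [-0.  -0.6 -0.4] w 0.0873 t 0.6
```

```bash

python3 -m handwheel '[[[-0.98,0.06,0,0,0,-0.605,0],[-0.98,0.06,0,0,0,-0.605,0]]]' >/dev/null
python3 -m handwheel '[[[-0.955,-0.24,0,0,0,-0.605,0],[-0.955,-0.24,0,0,0,-0.605,0]]]' >/dev/null
python3 -m handwheel '[[[-0.84,-0.51,0,0,0,-0.605,0],[-0.84,-0.51,0,0,0,-0.605,0]]]' >/dev/null
python3 -m handwheel '[[[-0.65,-0.74,0,0,0,-0.605,0],[-0.65,-0.74,0,0,0,-0.605,0]]]' >/dev/null
python3 -m handwheel '[[[-0.4,-0.9,0,0,0,-0.605,0],[-0.4,-0.9,0,0,0,-0.605,0]]]' >/dev/null
python3 -m handwheel '[[[-0.11,-0.98,0,0,0,-0.605,0],[-0.11,-0.98,0,0,0,-0.605,0]]]'
python3 plan.py .549 -.0175 .2 -.04 1
```

```text
t: 2.1
eef_pos: [0.512, -0.0873, 0.2262]
ee_rot: [3.142, 0.0, -0.343]
force: [-0.4, -1.1, -0.2]
width: 0.0875
gripper_force: 0.0
[ 0.142 -0.978  0.327] [-0.     0.001 -0.606]
now [ 0.512  -0.0873  0.2262] [ 3.142  0.    -0.343] F [-0.4 -1.1 -0.2] w 0.0875 t 2.1
```

```bash

python3 -m handwheel '[[[0.142,-0.978,0.08,0,0,-0.606,0],[0.142,-0.978,0.08,0,0,-0.606,0],[0.142,-0.978,0.08,0,0,-0.606,0]]]'
python3 - <<'E'
from h import *
s=arm.get_state();W=cams.grab_frame("wrist");cv2.imwrite("pics/w1.png",W);C=cam("wrist",s)
m,b=blobs(W,(3,150,60),(16,255,255),200);print([(list(a),c.tolist()) for a,c in b])
print(proj(C,[.549,-.0175,.105]))
E
python3 plan.py .549 -.0175 .2 -.04 1
```

```text
t: 2.48
eef_pos: [0.5485, -0.019, 0.2194]
ee_rot: [3.141, 0.001, -0.045]
force: [0.6, -1.0, -0.9]
width: 0.0877
gripper_force: 0.0
[([np.float64(44.3), np.float64(71.3)], [0, 35, 88, 70, 2023]), ([np.float64(276.3), np.float64(207.8)], [268, 181, 17, 55, 881]), ([np.float64(280.1), np.float64(283.9)], [272, 268, 18, 33, 341])]
[[277.38262963 211.83957848]]
[ 0.01  -0.028  0.244] [ 0.001  0.003 -0.015]
now [ 0.5481 -0.0197  0.2196] [ 3.141e+00  1.000e-03 -4.700e-02] F [-0.6 -0.7 -0.3] w 0.0876 t 2.525
```

View pics/w1.png

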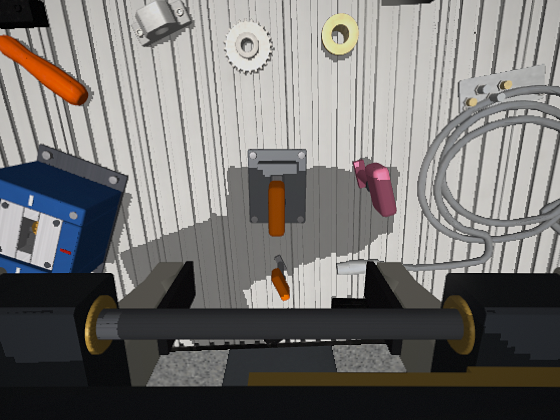

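```bash

python3 -m handwheel '[[[0.01,-0.034,0.5,0,0,0,150],[0.01,-0.034,0.9,0,0,0,150],[0.01,-0.034,0.9,0,0,0,150]]]' 30
python3 - <<'E'
from h import *
s=arm.get_state();W=cams.grab_frame("wrist");C=cam("wrist",s)
m,b=blobs(W,(3,150,60),(16,255,255),200);print([(list(a),c.tolist()) for a,c in b])
v=s["eef_pos"][0];
for x in(.527,.571): print(proj(C,[[x,-.024,.105],[x,-.010,.105],[x,-.017,.071]]).round(1).tolist())
E
python3 plan.py .549 -.017 .069 -.05 1
```

```text
t: 2.9
eef_pos: [0.5472, -0.0186, 0.1463]
ee_rot: [3.14, 0.005, -0.05]
force: [0.6, 0.0, 0.3]
width: 0.0633
gripper_force: 0.0
[([np.float64(16.5), np.float64(83.0)], [0, 56, 39, 47, 1135]), ([np.float64(275.5), np.float64(236.2)], [265, 199, 22, 75, 1562])]
[[288.9, 274.3], [267.3, 275.3], [278.2, 253.4]]
[[286.0, 209.0], [263.0, 210.1], [275.1, 195.8]]
[ 0.004 -0.018  0.989] [0.002 0.003 0.003]
now [ 0.5487 -0.0183  0.1481] [ 3.141e+00  2.000e-03 -4.900e-02] F [ 0.7 -0.3 -0. ] w 0.059 t 2.95
```

```bash

python3 -m handwheel '[[[0.004,-0.015,0.3,0,0,0,150],[0.004,-0.015,0.65,0,0,0,150],[0.004,-0.015,0.98,0,0,0,150],[0.004,-0.015,0.98,0,0,0,150]]]' 
python3 -m handwheel '[[[0,0,0,0,0,0,255],[0,0,0,0,0,0,255],[0,0,0,0,0,0,255],[0,0,0,0,0,0,255]]]' 30
python3 plan.py .549 -.017 .069 -.05 1
```

```text
t: 3.45
eef_pos: [0.5494, -0.0167, 0.0699]
ee_rot: [3.141, 0.001, -0.048]
force: [0.1, -0.3, 0.3]
width: 0.036
gripper_force: 0.0
t: 3.95
eef_pos: [0.5505, -0.0161, 0.071]
ee_rot: [-3.141, -0.002, -0.046]
force: [-1.0, 0.6, 7.5]
width: 0.0135
gripper_force: 30.0
[-0.018  0.012  0.025] [-0.    -0.004  0.007]
now [ 0.5505 -0.0161  0.071 ] [-3.141e+00 -2.000e-03 -4.600e-02] F [-1.   0.6  7.5] w 0.0135 t 3.95
```

```bash

python3 -m handwheel '[[[0,0,-0.15,0,0,0,255],[0,0,-0.4,0,0,0,255],[0,0,-0.9,0,0,0,255],[0,0,-0.9,0,0,0,255]]]' 50
python3 -m handwheel '[[[0,0,-0.6,0,0,0,255],[0,0,-0.95,0,0,0,255],[0,0,-0.95,0,0,0,255]]]'
python3 plan.py .5293 .2175 .22 -.423 3
```

```text
t: 4.45
eef_pos: [0.5518, -0.0157, 0.1455]
ee_rot: [-3.14, -0.006, -0.046]
force: [-0.0, -0.3, -1.7]
width: 0.0138
gripper_force: 50.0
t: 4.82
eef_pos: [0.5507, -0.016, 0.2201]
ee_rot: [-3.14, -0.004, -0.047]
force: [-0.5, -0.1, -2.1]
width: 0.0135
gripper_force: 50.0
[-0.134 -0.967  0.001] [-0.003 -0.008  0.251]
[-0.254 -0.943  0.   ] [ 0.    -0.     0.251]
[-0.37  -0.904  0.   ] [-0.    -0.     0.251]
now [ 0.5507 -0.016   0.2201] [-3.14  -0.004 -0.047] F [-0.5 -0.1 -2.1] w 0.0135 t 4.825
```

```bash

python3 -m handwheel '[[[-0.07,-0.48,0,0,0,0.13,255],[-0.134,-0.967,0,0,0,0.251,255],[-0.134,-0.967,0,0,0,0.251,255]]]'  >/dev/null
python3 -m handwheel '[[[-0.13,-0.47,0,0,0,0.13,255],[-0.254,-0.943,0,0,0,0.251,255],[-0.254,-0.943,0,0,0,0.251,255]]]' >/dev/null
python3 -m handwheel '[[[-0.18,-0.45,0,0,0,0.13,255],[-0.37,-0.904,0,0,0,0.251,255],[-0.37,-0.904,0,0,0,0.251,255],[-0.37,-0.904,0,0,0,0.251,255]]]'
python3 plan.py .5293 .2175 .22 -.423 1
python3 - <<'E'
from h import *
s=arm.get_state();W=cams.grab_frame("wrist");cv2.imwrite("pics/w2.png",W);C=cam("wrist",s)
S=cams.grab_frame("scene");T=cams.grab_frame("top")
cv2.imwrite("pics/s2.png",S);cv2.imwrite("pics/t2.png",T)
c=np.hstack([cv2.resize(S[110:240,200:320],(480,520),interpolation=2)])
cv2.imwrite("pics/s2c.png",c)
print(s["eef_pos"],s["ee_rot"])
p=s["eef_pos"];print(proj(C,[[.5293,.2175,.08],p,p-[0,0,.062]]))
E
```

```text
t: 6.08
eef_pos: [0.5281, 0.2163, 0.217]
ee_rot: [3.14, 0.001, -0.423]
force: [0.1, -0.5, -0.7]
width: 0.0139
gripper_force: 50.0
[ 0.007 -0.02  -0.038] [0.003 0.002 0.001]
now [0.5281 0.2163 0.217 ] [ 3.14e+00  1.00e-03 -4.23e-01] F [ 0.1 -0.5 -0.7] w 0.0139 t 6.075
[0.52811236 0.21628581 0.21698928] [ 3.14014992e+00  8.39442764e-04 -4.22621450e-01]
[[276.77678738 204.63116724]
 [278.49898514 276.75627082]
 [278.53423573 234.51127113]]
```

View pics/w2.png

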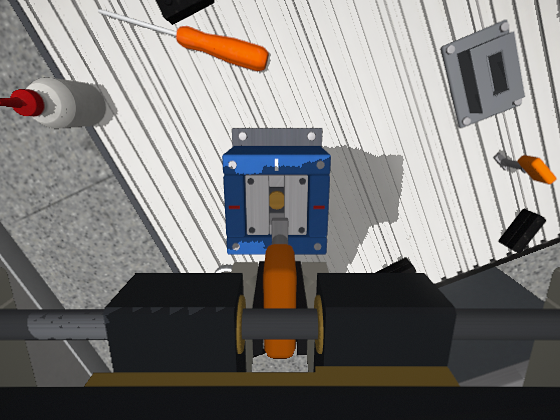

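View pics/s2c.png

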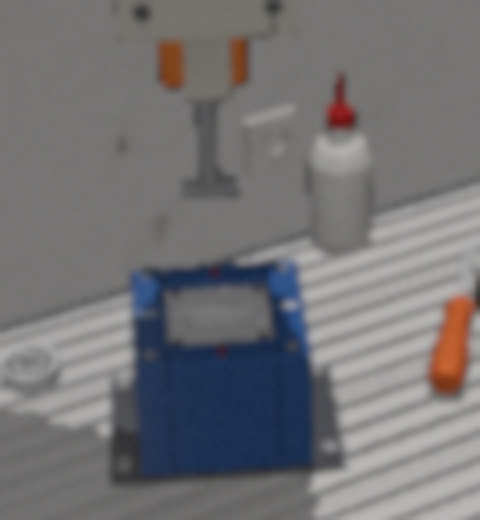

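```bash
python3 - <<'E'
from h import *
W=cv2.imread("pics/w2.png");cv2.imwrite("pics/w2c.png",cv2.resize(W[140:270,215:340],(750,780),interpolation=2)[:600])
hsv=cv2.cvtColor(W,cv2.COLOR_BGR2HSV)
m=(cv2.inRange(hsv,(0,130,60),(6,255,255))|cv2.inRange(hsv,(172,130,60),(180,255,255)))[190:225,220:335]
n,_,st,ce=cv2.connectedComponentsWithStats(m);print([(ce[i]+[220,190],st[i][4]) for i in range(1,n)])
E
```

```text
[(array([234., 207.]), np.int32(33)), (array([318.84375, 206.96875]), np.int32(32))]
```

View pics/w2c.png

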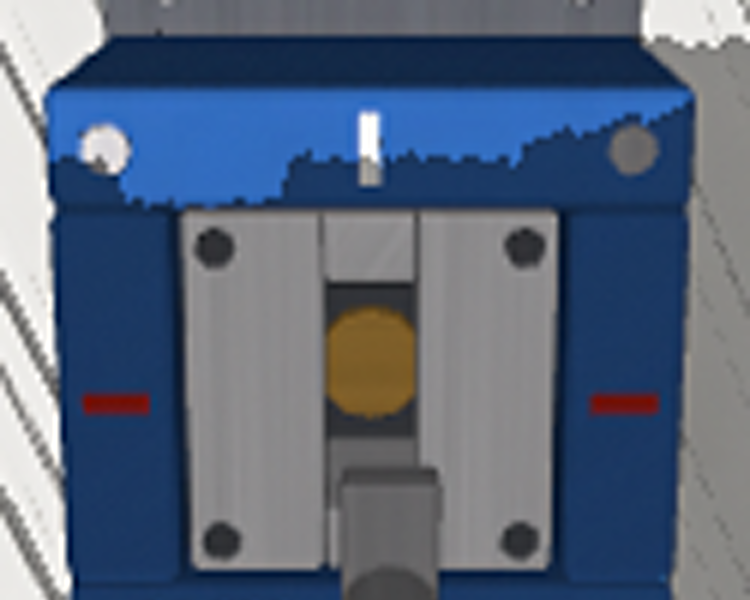

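The pin is held upright and over the lock. In the wrist view the red marks are at (234,207) and (319,207), the far white mark at (276,164) and the slot centre at column 276.4. The far end of the T-bar is at (279.6,~219), so it sits slightly to the right.

```bash
python3 - <<'E'
from h import *
s=arm.get_state();C=cam("wrist",s)   # arm is holding still
T=Ro.from_euler('xyz',s["ee_rot"]);tool=lambda X:(T.inv().apply(X-s["eef_pos"])*1000).round(1)
r=plane(C,[(234,207),(318.8,207)],.08);w=plane(C,[(276.3,164.4)],.08)
d=r[0]-r[1];print("red dist",np.linalg.norm(d),"yaw",np.arctan2(d[1],d[0])-np.pi/2,"centre",r.mean(0),"white-c",np.linalg.norm(w[0]-r.mean(0)))
print("tool mm: lock",tool(r.mean(0)),"white",tool(w))
q=lambda a:np.array(a)/6+[214.6,139.6]
for z in(.155,.163): print(z,"bar end",tool(plane(C,q([(342,480),(438,480),(390,470)]),z)))
# top view of grip & scene of pin tip
S=cv2.imread("pics/s2.png");CS=cam("scene");CT=cam("top")
tip=np.array([210,193])/4+[200,110]-.4
p=s["eef_pos"]-[0,0,.062];print("scene tip pred",proj(CS,p),"obs",tip)
E
```

```text
red dist 0.07618961475778985 yaw -0.4233398973278084 centre [0.52775846 0.21867893 0.08      ] white-c 0.03824030358199834
tool mm: lock [ -1.7  -2.1 137.6] white [[ 36.6  -2.2 137.6]]
0.155 bar end [[10.6 -4.8 62.6]
 [10.6  6.1 62.6]
 [11.8  0.6 62.6]]
0.163 bar end [[13.2 -4.6 54.6]
 [13.2  5.8 54.6]
 [14.3  0.6 54.6]]
scene tip pred [[252.97658427 157.08922095]] obs [252.1  157.85]
```

```bash

python3 -m handwheel '[[[0.016,-0.034,0.3,0,0,0,255],[0.016,-0.034,0.6,0,0,0,255],[0.016,-0.034,0.8,0,0,0,255],[0.016,-0.034,0.8,0,0,0,255],[0.016,-0.034,0.8,0,0,0,255]]]'
python3 - <<'E'
from h import *
s=arm.get_state();W=cams.grab_frame("wrist");cv2.imwrite("pics/w3.png",W);C=cam("wrist",s)
cv2.imwrite("pics/w3c.png",cv2.resize(W[150:300,205:355],(600,600),interpolation=2))
p=s["eef_pos"];print(p,s["ee_rot"],proj(C,[[.5278,.2187,.08],p-[0,0,.062]]))
E
```

```text
t: 6.85
eef_pos: [0.5313, 0.2193, 0.1546]
ee_rot: [-3.141, -0.001, -0.423]
force: [0.7, -0.3, -1.1]
width: 0.0135
gripper_force: 50.0
[0.53134467 0.2192552  0.15464899] [-3.14072367e+00 -8.27589913e-04 -4.23231511e-01] [[281.48544255 232.46601105]
 [278.74164992 234.64974261]]
```

View pics/w3c.png

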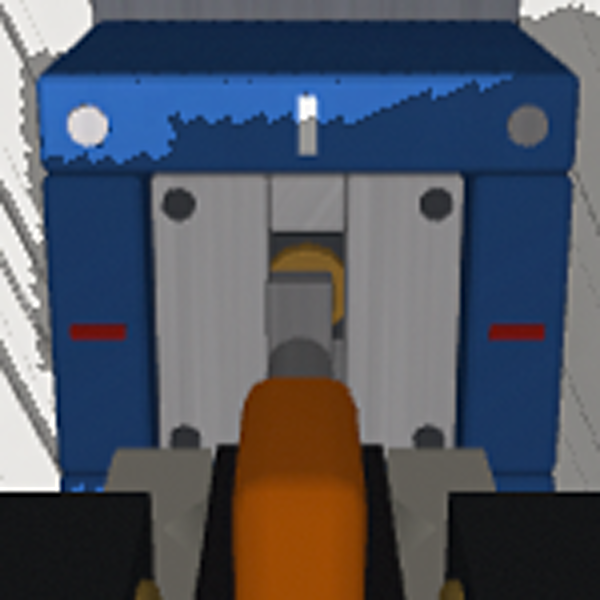

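```bash
cat > rel.py <<'E'
from h import *
s=arm.get_state();C=cam("wrist",s);T=Ro.from_euler('xyz',s["ee_rot"]);tool=lambda X:(T.inv().apply(X-s["eef_pos"])*1000).round(1)
q=lambda a:np.array(a)/4+[204.6,149.6]
r=plane(C,q([(98,331),(517,331)]),.08);print("lock",tool(r.mean(0)),np.linalg.norm(r[0]-r[1]),"white",tool(plane(C,q([(307,124)]),.08)))
zb=s["eef_pos"][2]-.062
print("bar",tool(plane(C,q([(266,272),(333,272),(299.5,272)]),zb)))
for z in(.06,.065,.07,.075,.08):
    k=plane(C,q([(178,204),(436,204),(270,240),(345,240)]),z);print(z,tool(k[:2].mean(0)),"screws",np.linalg.norm(k[0]-k[1]).round(4),"slot",np.linalg.norm(k[2]-k[3]).round(4),"slot far end x",tool(plane(C,q([(307,233)]),z))-tool(r.mean(0)))
E
python3 rel.py
```

```text
lock [-3.   2.  74.8] 0.07587586206834501 white [[35.   1.8 74.9]]
bar [[12.2 -5.1 62. ]
 [12.2  6.2 62. ]
 [12.2  0.5 62. ]]
0.06 [15.5  2.  94.8] screws 0.0493 slot 0.0144 slot far end x [[12.7  0.  20. ]]
0.065 [16.8  2.  89.8] screws 0.0483 slot 0.0142 slot far end x [[14.1  0.  15. ]]
0.07 [18.1  1.9 84.8] screws 0.0473 slot 0.0139 slot far end x [[15.6 -0.1 10. ]]
0.075 [19.4  1.9 79.8] screws 0.0463 slot 0.0136 slot far end x [[17.  -0.1  5. ]]
0.08 [20.7  1.9 74.8] screws 0.0454 slot 0.0133 slot far end x [[18.4 -0.1  0. ]]
```

```bash
python3 plan.py .5293 .2175 .22 -.423 1 | tail -1
python3 -m handwheel '[[[-0.002,0.019,0,0,0,0,255],[-0.002,0.019,0,0,0,0,255],[-0.002,0.019,0,0,0,0,255]]]'
python3 - <<'E'
from h import *
s=arm.get_state();W=cams.grab_frame("wrist");cv2.imwrite("pics/w4.png",W)
print(s["eef_pos"])
g=cv2.cvtColor(W[150:300,205:355],cv2.COLOR_BGR2GRAY).astype(int)
print("bar row",g[74,58:92].tolist())
hsv=cv2.cvtColor(W,cv2.COLOR_BGR2HSV)
m=cv2.inRange(hsv,(0,130,60),(6,255,255))[225:242,215:345]
n,_,st,ce=cv2.connectedComponentsWithStats(m);print([(ce[i]+[215,225],st[i][4]) for i in range(1,n)])
E
```

```text
now [0.5314 0.2194 0.1548] [-3.14e+00 -1.00e-03 -4.23e-01] F [ 0.9  0.3 -1.8] w 0.014 t 6.9
t: 7.28
eef_pos: [0.53, 0.2179, 0.1541]
ee_rot: [-3.141, -0.0, -0.423]
force: [-0.8, -0.4, -1.5]
width: 0.0139
gripper_force: 50.0
[0.53004281 0.21792273 0.15405552]
bar row [138, 137, 136, 137, 137, 132, 105, 85, 80, 97, 104, 99, 97, 98, 97, 99, 100, 98, 100, 100, 101, 101, 101, 101, 91, 65, 121, 137, 137, 139, 140, 137, 132, 134]
[(array([226., 232.]), np.int32(39)), (array([331., 232.]), np.int32(39))]
```

```bash
cat > ok.py <<'E'
# stop the chain when the force on the tool passes argv[1] N
import sys,numpy as np
from station import arm
s=arm.get_state();f=s["force"];print(s["t"],np.round(s["eef_pos"],4),np.round(f,1));sys.exit(int(np.linalg.norm(f)>float(sys.argv[1])))
E
python3 -m handwheel '[[[0,-0.006,0.08,0,0,0,255],[0,-0.006,0.16,0,0,0,255],[0,-0.006,0.16,0,0,0,255]]]' >/dev/null && python3 ok.py 5 &&
python3 -m handwheel '[[[0,0,0.018,0,0,0,255],[0,0,0.036,0,0,0,255],[0,0,0.036,0,0,0,255]]]' >/dev/null && python3 ok.py 5 &&
python3 -m handwheel '[[[0,0,0.018,0,0,0,255],[0,0,0.036,0,0,0,255],[0,0,0.036,0,0,0,255]]]' >/dev/null && python3 ok.py 5 &&
python3 -m handwheel '[[[0,0,0.018,0,0,0,255],[0,0,0.036,0,0,0,255],[0,0,0.036,0,0,0,255]]]' >/dev/null && python3 ok.py 5 &&
python3 -m handwheel '[[[0,0,0.018,0,0,0,255],[0,0,0.036,0,0,0,255],[0,0,0.036,0,0,0,255]]]' >/dev/null && python3 ok.py 5
```

```text
7.7 [0.5297 0.2179 0.14  ] [ 1.5 -0.3 -1.1]
8.075 [0.5302 0.2183 0.138 ] [-0.2 -0.4 -0.8]
8.45 [0.5301 0.2182 0.135 ] [ 0.4  0.4 -1.1]
8.825 [0.5301 0.2182 0.1321] [ 0.1 -0.4 -1. ]
9.2 [0.5301 0.2182 0.1293] [ 0.  -0.7 -1.5]
```

```bash

python3 -m handwheel '[[[0,0,0.018,0,0,0,255],[0,0,0.036,0,0,0,255],[0,0,0.036,0,0,0,255]]]' >/dev/null && python3 ok.py 5 &&
python3 -m handwheel '[[[0,0,0.018,0,0,0,255],[0,0,0.036,0,0,0,255],[0,0,0.036,0,0,0,255]]]' >/dev/null && python3 ok.py 5 &&
python3 -m handwheel '[[[0,0,0.018,0,0,0,255],[0,0,0.036,0,0,0,255],[0,0,0.036,0,0,0,255]]]' >/dev/null && python3 ok.py 5 &&
python3 -m handwheel '[[[0,0,0.018,0,0,0,255],[0,0,0.036,0,0,0,255],[0,0,0.036,0,0,0,255]]]' >/dev/null && python3 ok.py 5 &&
python3 -m handwheel '[[[0,0,0.018,0,0,0,255],[0,0,0.036,0,0,0,255],[0,0,0.036,0,0,0,255]]]' >/dev/null && python3 ok.py 5 &&
python3 -m handwheel '[[[0,0,0.018,0,0,0,255],[0,0,0.036,0,0,0,255],[0,0,0.036,0,0,0,255]]]' >/dev/null && python3 ok.py 5 &&
python3 -m handwheel '[[[0,0,0.018,0,0,0,255],[0,0,0.036,0,0,0,255],[0,0,0.036,0,0,0,255]]]' >/dev/null && python3 ok.py 5
```

```text
9.575 [0.5301 0.2182 0.1264] [-0.5 -0.5 -1. ]
9.95 [0.5301 0.2182 0.1235] [ 1.   0.  -0.7]
10.325 [0.5301 0.2182 0.1206] [ 0.7 -0.7 -1.3]
10.7 [0.5303 0.2183 0.1183] [-1.2 -1.   5.5]
```

```bash

python3 -m handwheel '[[[0,0,0.015,0,0,0,255],[0,0,0.03,0,0,0,255],[0,0,0.03,0,0,0,255]]]' >/dev/null && python3 ok.py 12 &&
python3 -m handwheel '[[[0,0,0.015,0,0,0,255],[0,0,0.03,0,0,0,255],[0,0,0.03,0,0,0,255]]]' >/dev/null && python3 ok.py 15
```

```text
11.075 [0.5303 0.2183 0.1161] [-2.7 -1.1  7.2]
11.45 [0.5304 0.2183 0.114 ] [-2.6 -1.2  9.6]
```

```bash
sed -i 's/np.round(f,1))/np.round(f,1),"M",np.round(s["moment"],2),"yaw",round(float(s["ee_rot"][2]),3))/' ok.py
python3 -m handwheel '[[[0,0,0.016,0,0,0,255],[0,0,0.034,0,0,0,255],[0,0,0.034,0,0,0,255]]]' >/dev/null && python3 ok.py 16 &&
python3 -m handwheel '[[[0,0.004,0,0,0,0.25,255],[0,0.0075,0,0,0,0.5,255],[0,0.0075,0,0,0,0.5,255]]]' >/dev/null && python3 ok.py 18
```

```text
11.825 [0.5304 0.2183 0.1117] [-3.7 -1.3 13.3] M [-0.65  2.12 -0.03] yaw -0.423
12.2 [0.5313 0.2184 0.1123] [-0.9 -0.8 12.2] M [-0.48  0.89 -0.02] yaw -0.674
```

```bash

python3 -m handwheel '[[[0,0.004,0,0,0,0.25,255],[0,0.0075,0.004,0,0,0.5,255],[0,0.0075,0.004,0,0,0.5,255]]]' >/dev/null && python3 ok.py 17 &&
python3 -m handwheel '[[[0,0.004,0,0,0,0.25,255],[0,0.0075,0,0,0,0.5,255],[0,0.0075,0,0,0,0.5,255]]]' >/dev/null && python3 ok.py 17 &&
python3 -m handwheel '[[[0,0.004,0,0,0,0.25,255],[0,0.0075,0,0,0,0.5,255],[0,0.0075,0,0,0,0.5,255]]]' >/dev/null && python3 ok.py 17 &&
python3 -m handwheel '[[[0,0.004,0,0,0,0.25,255],[0,0.0075,0,0,0,0.5,255],[0,0.0075,0,0,0,0.5,255]]]' >/dev/null && python3 ok.py 17
```

```text
12.575 [0.5314 0.2182 0.1122] [-1.4  0.1 12.2] M [-0.27  0.45  0.01] yaw -0.924
12.95 [0.5311 0.2179 0.1123] [ 0.5 -0.3 11.2] M [-0.16  0.12  0.04] yaw -1.174
13.325 [0.5307 0.2178 0.1123] [ 0.6 -0.8 11.8] M [-0.16 -0.    0.01] yaw -1.424
13.7 [0.5302 0.2177 0.1123] [-0.5 -0.8 11.3] M [-0.16 -0.08 -0.02] yaw -1.674
```

```bash

python3 -m handwheel '[[[0,0.004,0,0,0,0.25,255],[0,0.0075,0.004,0,0,0.5,255],[0,0.0075,0.004,0,0,0.5,255]]]' >/dev/null && python3 ok.py 17 &&
python3 -m handwheel '[[[0,0.001,0,0,0,0.07,255],[0,0.002,0,0,0,0.14,255],[0,0.002,0,0,0,0.14,255]]]' >/dev/null && python3 ok.py 17 &&
python3 -m handwheel '[[[0,0.0,0,0,0,0.03,255],[0,0.001,0,0,0,0.06,255],[0,0.001,0,0,0,0.06,255]]]' >/dev/null && python3 ok.py 17
```

```text
14.075 [0.5296 0.2178 0.1121] [ 0.5 -1.2 12.5] M [-0.17 -0.05  0.03] yaw -1.924
14.45 [0.5295 0.2178 0.1121] [ 1.  -0.6 13. ] M [-0.25 -0.11 -0.02] yaw -1.993
14.825 [0.5293 0.2179 0.112 ] [-0.1 -0.7 11.9] M [-0.08 -0.    0.11] yaw -2.022
```

```bash

python3 -m handwheel '[[[0,0.0,0,0,0,0.03,255],[0,0.001,0,0,0,0.06,255],[0,0.001,0,0,0,0.06,255]]]' >/dev/null && python3 ok.py 17
```

```text
15.2 [0.5291 0.2182 0.1121] [-1.   0.5 12.9] M [0.3  0.4  0.11] yaw -2.052
```

```bash

python3 -m handwheel '[[[0,0.0,0,0,0,0.03,255],[0,0.001,0,0,0,0.06,255],[0,0.001,0,0,0,0.06,255]]]' >/dev/null && python3 ok.py 17
```

```text
15.575 [0.5289 0.2184 0.112 ] [-1.3  2.1 13.4] M [0.69 0.84 0.2 ] yaw -2.082
```

```bash

python3 -m handwheel '[[[0,0,-0.012,0,0,0,255],[0,0,-0.025,0,0,0,255],[0,0,-0.025,0,0,0,255]]]' >/dev/null && python3 ok.py 17
python3 -m handwheel '[[[0,0,-0.012,0,0,0,255],[0,0,-0.025,0,0,0,255],[0,0,-0.025,0,0,0,255]]]' >/dev/null && python3 ok.py 17
```

```text
15.95 [0.5288 0.2183 0.1135] [0.6 1.8 8.9] M [0.81 0.15 0.17] yaw -2.082
16.325 [0.5288 0.2183 0.1152] [0.7 1.8 6.4] M [ 0.88 -0.12  0.16] yaw -2.082
```

```bash

python3 -m handwheel '[[[0,0,-0.012,0,0,0,255],[0,0,-0.02,0,0,0,255],[0,0,-0.02,0,0,0,255]]]' >/dev/null && python3 ok.py 17
python3 -m handwheel '[[[0,0,-0.01,0,0,0,255],[0,0,-0.015,0,0,0,255],[0,0,-0.015,0,0,0,255]]]' >/dev/null && python3 ok.py 17
```

```text
16.7 [0.5286 0.2182 0.1165] [1.6 2.6 5.4] M [ 1.4  -0.71  0.05] yaw -2.083
17.075 [0.5285 0.2181 0.1173] [3.2 4.1 3.4] M [ 1.78 -1.39  0.02] yaw -2.083
```

```bash

python3 -m handwheel '[[[0,0,0,0,0,0,200],[0,0,0,0,0,0,180],[0,0,0,0,0,0,150],[0,0,0,0,0,0,150]]]' && python3 ok.py 17
python3 - <<'E'
from h import *
s=arm.get_state();W=cams.grab_frame("wrist");cv2.imwrite("pics/w5.png",W);S=cams.grab_frame("scene")
T=cams.grab_frame("top")
c=[cv2.resize(W[100:400,130:430],(400,400)),cv2.resize(S[110:240,195:325],(400,400),interpolation=2)]
cv2.imwrite("pics/c5.png",np.hstack(c))
E
```

```text
t: 17.58
eef_pos: [0.5267, 0.2165, 0.1163]
ee_rot: [3.141, -0.001, -2.083]
force: [0.2, -0.4, 0.2]
width: 0.0352
gripper_force: 0.0
17.575 [0.5267 0.2165 0.1163] [ 0.2 -0.4  0.2] M [ 0.06  0.04 -0.04] yaw -2.083
```

View pics/c5.png

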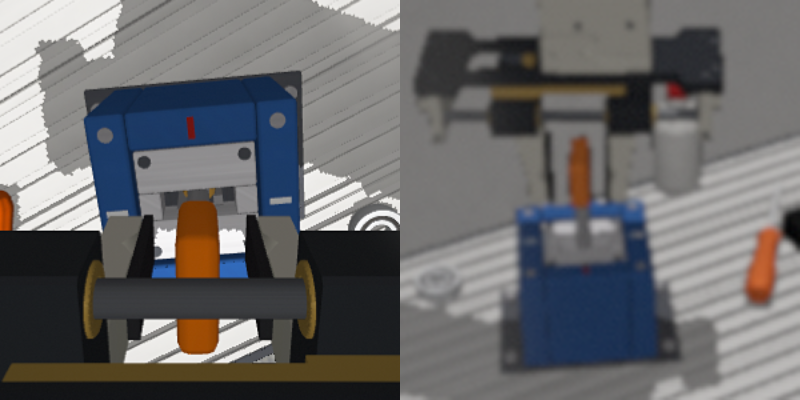

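The pin stands upright with its grip along the red marks, and the fingers are clear on both sides. I'll retreat straight up and check its pose from above.

```bash

python3 -m handwheel '[[[0,0,-0.2,0,0,0,150],[0,0,-0.6,0,0,0,150],[0,0,-1,0,0,0,150],[0,0,-1,0,0,0,150]]]' >/dev/null && python3 ok.py 17
python3 -m handwheel '[[[0,0,-0.6,0,0,0,150],[0,0,-1,0,0,0,150],[0,0,-1,0,0,0,150]]]' >/dev/null && python3 ok.py 17
python3 - <<'E'
from h import *
s=arm.get_state();W=cams.grab_frame("wrist");cv2.imwrite("pics/w6.png",W);S=cams.grab_frame("scene");C=cam("wrist",s);CS=cam("scene")
m,b=blobs(W,(5,150,60),(16,255,255),300);print([(list(a),c.tolist()) for a,c in b])
for zc in(.125,.135): print(zc,proj(C,[[.5285,.218,zc]]),proj(CS,[[.5285,.218,zc]]))
ms,bs=blobs(S,(3,150,70),(15,255,255),60);print([(list(a),c.tolist()) for a,c in bs])
cv2.imwrite("pics/c6.png",np.hstack([cv2.resize(W[100:400,130:430],(400,400)),cv2.resize(S[110:240,195:325],(400,400),interpolation=2)]))
E
```

```text
18.225 [0.5286 0.2178 0.2007] [ 0.8 -0.4 -0.1] M [0.06 0.09 0.01] yaw -2.083
18.6 [0.5279 0.2174 0.2797] [-0.2  0.7 -0.3] M [0.09 0.09 0.02] yaw -2.083
[([np.float64(279.7), np.float64(203.6)], [272, 181, 16, 53, 653]), ([np.float64(178.5), np.float64(223.4)], [170, 194, 20, 64, 958])]
0.125 [[278.53599198 202.07402913]] [[253.26974337 169.23607584]]
0.135 [[278.48976959 204.91766557]] [[253.04627584 165.18525236]]
[([np.float64(523.0), np.float64(112.9)], [497, 102, 52, 19, 433]), ([np.float64(253.1), np.float64(165.4)], [251, 155, 6, 22, 105]), ([np.float64(312.5), np.float64(196.5)], [308, 185, 10, 23, 137]), ([np.float64(278.5), np.float64(276.0)], [274, 268, 10, 16, 104])]
```

View pics/c6.png

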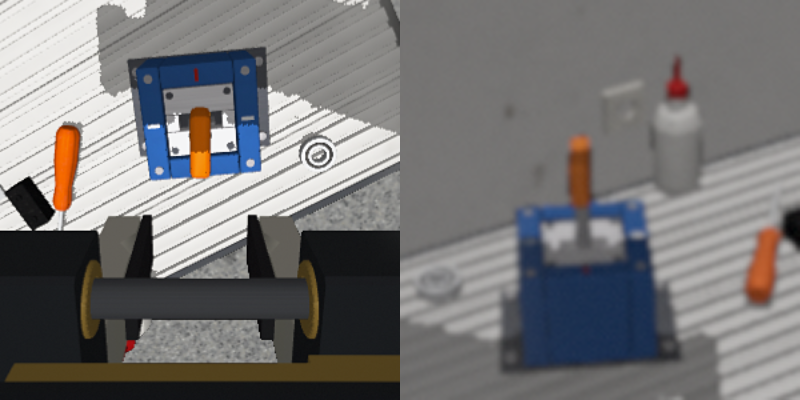

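The pin stands upright and free at wrist (280,204), with its grip about 5° past the locked direction. Its grip centre is about 0.135 m high, which matches the caught height, so I'm handing in.

```bash
python3 -c "
from station import arm
print(arm.job_done())"
```

```text
the job is handed in; nothing more can be done
None
```

I handed the job in at about 19 s of the 64 s allowed: the pin is turned to the stop, eased up into its catch, upright and let go of, and I saw no bystander disturbed; the hand-in returned no verdict.

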